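Take a tensile coupon out of the inspection fixture

TASK

The aluminium dog-bone test coupon on the inspection fixture has been checked and is held by the sprung finger with the red roller grip. Lift the finger all the way back until it stays open, while the coupon still lies in its seat; then take the coupon out and lay it flat inside the blue tray without dropping it. Leave the finger open, and do not disturb the dropper bottle, the blue box, the white jar or the bearing nearby.

Things in the scene. Friction and masses are not known exactly. Their poses are not given: they have to be found in the camera images.
- fixture: Grey fixture fixed to the counter, base 200 x 70 x 10 mm (its x -70 to +130). Two dark supports at x = -57 to -27 and 27 to 57 mm carry the coupon 32 mm up; between them 22 mm of air below its neck. Hinge bracket at x = 89 to 111 mm, 61 mm high, with spring at y = -18 to 27 mm. Origin on the counter below the middle of the seated coupon; x toward the hinge, y across, z up.
- nest (a point): Point midway between the two support tops, 32 mm above the counter, where the origin of the seated coupon lies. Cheeks beside the coupon's heads (17 to 22 mm off the centre line) and end stops, all about 4 mm above the support tops, hold it loosely with 2 mm of play.
- hold_finger (a joint): Angle of the sprung hold-down finger, rad: about 0 shut, its black nose pressing about 5 N on the coupon's head nearer the hinge; grows as the grip swings up and back over the pin (about fixture +y); 1.75 at the open stop. The over-centre spring (up to 0.35 N m) pulls it shut below about 0.85 and open above: past 0.95 it snaps fully open and stays.
- finger_grip (a point): Centre of the red roller grip on the finger: cylinder 16 mm in diameter, 28 mm long along fixture y, on an 8 mm stem 34 mm above the 11 mm wide finger arm. Pinched from above across its end faces it turns between the pads as it swings. Shut, it lies 52 mm before (-x) and 34 mm above the hinge pin, 84 mm above the counter; it moves with the finger.
- finger_pivot (a point): Middle of the finger's hinge pin, on the fixture at x = 100 mm, 50 mm above the counter; the pin runs along the fixture's y.
- coupon: Loose aluminium dog-bone test coupon, about 70 g, 110 mm long (x), 8 mm thick; end heads 30 mm wide and 32 mm long, straight neck 16 mm wide (y) from x = -16 to 16 mm. Origin: centre of its underside; x along its length, z up. Best gripped across the neck with the fingertips hardly below its underside, so that it can be laid on a flat floor.
- blue_tray: Shallow blue open tray fixed to the counter, 166 mm (x) by 116 mm (y), walls 3 mm thick and 14 mm high, floor 3 mm thick. Origin: centre of its underside.
- orange_tray: Shallow orange open tray, same size; not to be used. Blue and orange may have changed places.
- dropper: Small light-blue dropper bottle with white tip, 19 mm diameter, 61 mm tall; bystander. Origin: centre of its underside.
- probe_box: Small dark-blue closed box, 42 x 62 x 42 mm; bystander. Origin: centre of its underside.
- white_jar: Small white capped jar, 26 mm diameter, 34 mm tall; bystander. Origin: centre of its underside.
- steel_bearing: Steel ball bearing lying flat, 62 mm diameter, 13 mm tall; bystander. Origin: centre of its underside.
Mind the look-alikes: they are no part of the job. Leave any black look-alike of the coupon alone.

How it is judged:
By the outcome, as a careful person would: the job done as asked, in the order asked, and still so for the second after the job is handed in, with the robot touching nothing.
It also fails if it takes over 46 s, if anything falls off the work surface, if the arm or the gripper's body presses on something with over 40 N, if the wrist force passes 120 N, or if a joint passes its speed limit or range.

ROBOT

A 6-joint arm with a two-finger parallel gripper is mounted at the origin on a cart in front of the work surface, level with it; the furniture and walls round the work are solid. World frame = base frame: x ahead of the robot, y to its left, z up, the work surface at z = 0. Lengths are in m, angles in degrees, forces in N, time in s.
With the tool pointing down it reaches from about 0.275 to 0.775 m from the base axis. Payload 14.6 kg.
Tool frame: the origin (TCP) lies at the very end of the fingers, on their centre line; the grasp point (between the pads) lies 19 mm behind it (ctrl.hold_point_z is the distance from the TCP to the grasp point, in m); z points along the fingers, y is the line along which they close (so a half turn about z gives the same grasp; the last joint's range is limited). The gripper opens to 85 mm and grips with 20 to 120 N. Pads are 22 mm wide; open, the fingers measure 114 mm over their backs; the gripper's body (76 mm by 85 mm) begins 54 mm behind the grasp point. The pads swing forward as they close: fully open they stand 13 mm farther back than shut.
Start: joints at [-75.189, 15.075, -2.767, 72.158, 0, 81.102], TCP at [0.211, -0.481, 0.209] pointing down, gripper open.
Joint ranges: [-151.79, 151.79], [-50.71, 97.33], [-67.44, 78.34], [-121.81, 120.89], [-77.56, 73.72], [-180, 180]. Speed limits (degrees/s): [108.29, 108.29, 147.25, 159.86, 180, 180].

INTERFACE

Orientations are given as a 3x3 rotation matrix whose columns are the frame's x, y, z axes.
In Python, from workcell import ctrl gives the robot as it stands.
- The arm moves only by the tool send_rows, never from a script. Its argument "moves" is a list that holds one entry, the list of rows, each a list of 7 numbers: the shift along the tool's x, y, z in mm, then the turn, a rotation vector about the tool's x, y, z in degrees, then the finger opening in mm, from 0 to 85.4. A call has 1 to 12 rows; each row shifts and turns the commanded pose from where the row before left it, along the tool's axes as they then stand; what a row does not reach is not made up. A row lasts 1/10 s, in which the tool goes at most 50 mm and 8.59 degrees, less where a joint would pass 70% of its speed; a pose out of reach is approached as far as the arm can. A call with a gripper value outside its range is refused whole. The fingers move at their own pace and stop on an object; the grip force is fixed at half the most. Time passes only in rows, so rows that do not move let the fingers close. It gives the time, the measured TCP pose, the force, the opening and the grip force at its end, in the units of the state.
- ctrl.read_state(): the state, without advancing time (a new reading comes with each control period).
- ctrl.camera(name): name is "scene" or "side" or "wrist"; returns a dict with "pixels" (480x640x3 uint8, blue, green, red), "range_z" (480x640 float32, m along the optical axis (not along the pixel's ray), 0 where there is no reading), "camera_matrix" (3x3 intrinsics, pixels), "world_to_cam" (4x4, takes a point from world to camera coordinates); the wrist camera has in their place "hand_eye" (4x4, takes a point from camera to tool coordinates, whose origin is the TCP and whose axes are the flange's). Camera axes: x right, y up, looking along -z (the intrinsics and any distortion apply to the point x, -y, -z); pixel columns grow to the right and rows downward; lengths in m; the calibration is good to about 2 mm. A picture is of the moment at which its call begins: read the wrist's pose just before it.
- ctrl.close_job(): hands the job in; it is judged then, once.
The state is a dict: "time_s": time; "q": joint angles; "qvel": joint speeds; "joint_efforts": joint torques, N m; "position": TCP position; "tcp_rot": TCP orientation; "ft_force": force on the tool from outside, world axes, zero at the start; "torque": the same for the moment, N m; "grip_width": opening from 0.0 (shut) to 1.0 (fully open); "grip_force": force on a finger pad.
Only numpy, scipy, OpenCV 4.12 (cv2) and the standard library are available. Lean on these libraries where they do the work, as an engineer would, in place of code of your own. Each camera call takes 0.05 s, during which the arm holds its last target. There are 200 camera calls.

## Working session

There is one attempt and no reset: what is moved stays moved. The work goes in short steps, Python scripts to look and compute and a tool call to move; the robot and the scene stay as the last step left them, time stands still between calls to the robot, and variables do not carry over. Pictures are saved under pics/ and viewed, at most 15 in all, crops included, and the job is handed in when it is done.

Besides the shell and the picture viewer there is one more tool, called after ">>>" by a JSON object that holds its "name" and its "arguments". send_rows: Moves the arm, as the interface text tells. Its arguments: {"type":"object","properties":{"moves":{"type":"array"}},"required":["moves"]}

```bash
mkdir -p pics; ls
python3 - <<'E'
from workcell import ctrl
import cv2,numpy as np
s=ctrl.read_state();print(s)
print(ctrl.hold_point_z)
for n in("scene","side"):
    c=ctrl.camera(n);cv2.imwrite(f"pics/{n}0.png",c["pixels"]);np.savez(f"{n}0.npz",**c)
    print(n,c["camera_matrix"],c["world_to_cam"],c.keys())
E
```

```text
pics
{'time_s': 0.0, 'q': array([-7.51892455e+01,  1.50983693e+01, -2.80576288e+00,  7.21575725e+01,
       -1.13740793e-03,  8.11026385e+01]), 'qvel': array([-0.11115147,  0.06537169, -0.00399301, -0.05678727, -0.11966911,
       -0.00184498]), 'joint_efforts': array([ 1.93639884e-03, -6.37608361e+01,  3.84565151e+01,  1.36433548e-02,
       -5.98711199e-05, -1.52052344e-06]), 'position': array([ 0.21100559, -0.48039138,  0.2089165 ]), 'tcp_rot': array([[ 9.15605665e-01,  4.02077330e-01, -2.94489791e-04],
       [ 4.02077411e-01, -9.15605091e-01,  1.03609456e-03],
       [ 1.46953781e-04, -1.06706174e-03, -9.99999420e-01]]), 'ft_force': array([-0.74367852,  0.08301754, -0.47113387]), 'torque': array([-0.02495665, -0.01313237, -0.01138761]), 'grip_force': 0.0, 'grip_width': 0.997440040778937}
0.0187
scene [[592.23917434   0.         322.48478932]
 [  0.         592.23917434 241.59434791]
 [  0.           0.           1.        ]] [[ 0.91192138 -0.40997072  0.01798361 -0.57789939]
 [ 0.30655453  0.70971072  0.63429884 -0.14351799]
 [-0.27280711 -0.57291771  0.77287876 -1.53353074]
 [ 0.          0.          0.          1.        ]] dict_keys(['pixels', 'range_z', 'camera_matrix', 'world_to_cam'])
side [[447.07616941   0.         315.54862786]
 [  0.         447.07616941 245.10678789]
 [  0.           0.           1.        ]] [[-0.86279658 -0.50518325 -0.01928603  0.41997115]
 [ 0.19273509 -0.3639584   0.91125598 -0.21774423]
 [-0.46737057  0.78251145  0.4113886  -0.69802274]
 [ 0.          0.          0.          1.        ]] dict_keys(['pixels', 'range_z', 'camera_matrix', 'world_to_cam'])
```

View pics/scene0.png

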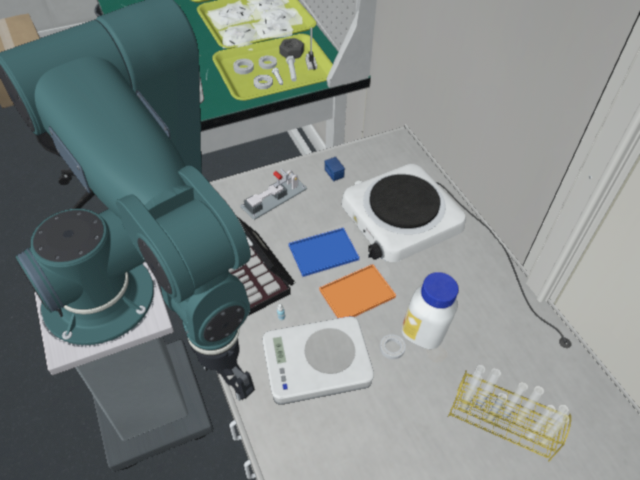

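View pics/side0.png

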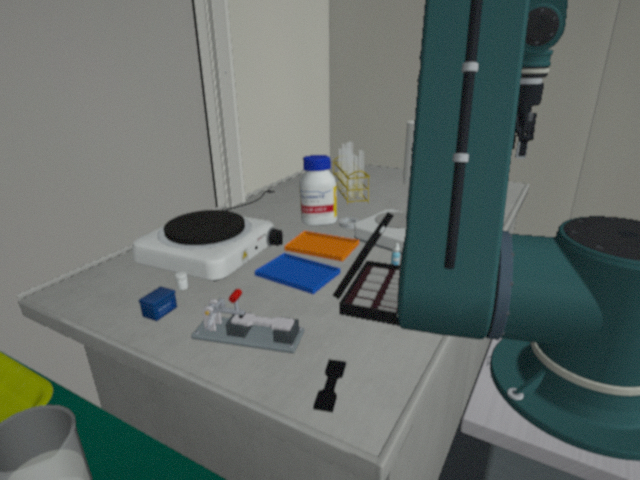

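Scene picture: fixture at about (275,192) with the red grip at (278,176), blue tray (324,252), orange tray (357,292), dropper (281,312), blue box (335,168), bearing (392,345). Side picture: fixture (250,333) with the silver coupon on it (265,325), red grip (235,296), white jar (181,281) and the black look-alike flat on the counter (330,385).
Candidates for the coupon: silver one in the fixture, side (265,325), or the black one, side (330,385). I choose the silver one and check it in a close crop.

```bash
cat > h.py <<'E'
import numpy as np,cv2
def load(n):return dict(np.load(n))
def w2p(c,P):
    P=np.atleast_2d(P);T=c["world_to_cam"];q=P@T[:3,:3].T+T[:3,3];K=c["camera_matrix"]
    return np.c_[K[0,0]*q[:,0]/-q[:,2]+K[0,2],K[1,1]*-q[:,1]/-q[:,2]+K[1,2]]
def p2w(c,u,v,z=None,d=None):
    "pixel to world at plane z, or by range d"
    T=c["world_to_cam"];K=c["camera_matrix"];R=T[:3,:3];o=-R.T@T[:3,3]
    r=R.T@np.array([(u-K[0,2])/K[0,0],-(v-K[1,2])/K[1,1],-1])
    return o+r*(d if z is None else (z-o[2])/r[2])
E
python3 - <<'E'
from h import *
a=load("scene0.npz");b=load("side0.npz")
A=cv2.resize(a["pixels"][160:225,230:315],None,fx=7,fy=7,interpolation=2)
B=cv2.resize(b["pixels"][280:360,185:310],None,fx=6,fy=6,interpolation=2)
cv2.imwrite("pics/a1.png",A);cv2.imwrite("pics/b1.png",B)
def cen(c,m):
    ys,xs=np.where(m);return xs.mean(),ys.mean(),len(xs)
for n,c in(("scene",a),("side",b)):
    hsv=cv2.cvtColor(c["pixels"],cv2.COLOR_BGR2HSV);H,S,V=cv2.split(hsv)
    yy,xx=np.mgrid[:480,:640]
    blue=(abs(H.astype(int)-110)<12)&(S>150)&(V>60)
    n_,l,st,ce=cv2.connectedComponentsWithStats(blue.astype(np.uint8))
    for i in range(1,n_):
        if st[i,4]>100:
            ys,xs=np.where(l==i);d=c["range_z"][ys,xs];k=d>0
            P=np.array([p2w(c,x,y,d=dd) for x,y,dd in zip(xs[k],ys[k],d[k])])
            z=np.median(P[:,2]); Q=np.array([p2w(c,x,y,z=z) for x,y in zip(xs,ys)])[:,:2]
            print(n,"blue",ce[i],st[i,4],np.median(P,0).round(3),cv2.minAreaRect((Q*1000).astype(np.float32)))
    red=((H<6)|(H>174))&(S>150)&(V>100)
    n_,l,st,ce=cv2.connectedComponentsWithStats(red.astype(np.uint8))
    for i in range(1,n_):
        if st[i,4]>15: print(n,"red",ce[i],st[i,4],p2w(c,*ce[i],z=.084))
E
```

```text
scene blue [334.14049587 172.49586777] 121 [0.737 0.148 0.026] ((748.367919921875, 166.9884033203125), (77.83155822753906, 42.22111892700195), 84.8344497680664)
scene blue [323.0392057  251.58655804] 1964 [ 0.592 -0.096  0.004] ((593.8135375976562, -94.05192565917969), (117.15570831298828, 163.81405639648438), 86.94956970214844)
scene blue [439.19855222 289.95346432] 967 [ 0.722 -0.435  0.195] ((721.6215209960938, -435.1438903808594), (92.94844055175781, 75.4077377319336), 41.394901275634766)
scene red [277.12 174.88] 25 [0.55903291 0.15728782 0.084     ]
side blue [316.72424242 162.58181818] 330 [ 0.714 -0.399  0.186] ((714.6041870117188, -403.3260803222656), (72.85832977294922, 155.4700927734375), 31.6990966796875)
side blue [297.77159827 272.47786177] 1852 [ 0.593 -0.099  0.002] ((599.0745849609375, -104.63795471191406), (127.25860595703125, 177.1407928466797), 86.74925231933594)
side blue [157.85407725 303.56509299] 699 [0.735 0.188 0.031] ((740.833984375, 183.07676696777344), (83.23058319091797, 93.11957550048828), 2.2680108547210693)
side red [329.09375 208.     ] 32 [ 0.63500717 -0.32945337  0.084     ]
side red [235.08045977 295.3908046 ] 87 [0.56046144 0.15688095 0.084     ]
```

View pics/b1.png

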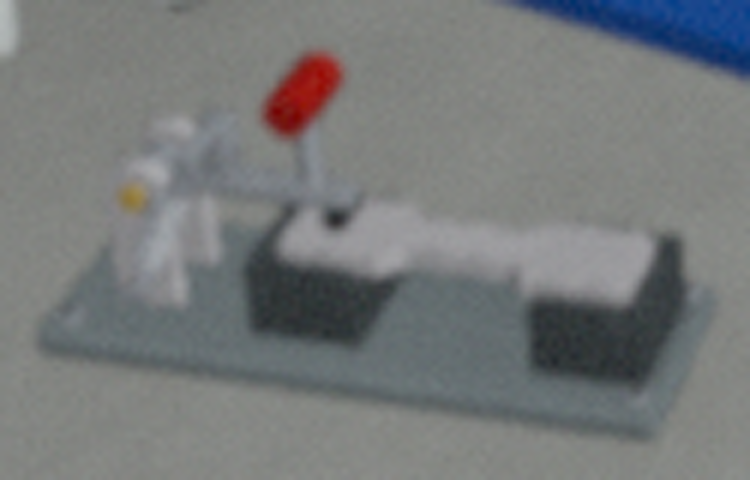

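View pics/a1.png

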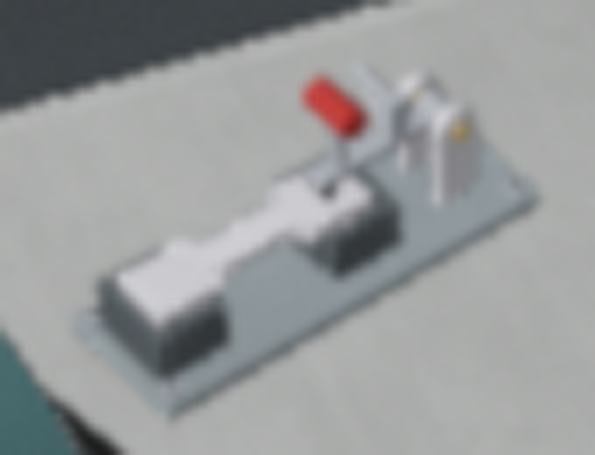

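The crops show the silver dog-bone seated on the dark supports with the black nose on its hinge-side head (side crop (335,215)), so the choice is right; red grip at side crop (303,95) and scene crop (335,107). Now I fit the fixture pose from its corners.

Run:
```python
from h import *
from scipy.optimize import least_squares
a=load("scene0.npz");b=load("side0.npz")
A=[((80,322),(-70,35,10)),((172,412),(-70,-35,5)),((538,200),(130,-35,7)),((335,107),(48,0,84)),((102,285),(-57,20,36)),((162,375),(-57,-20,12)) ]
B=[((42,347),(130,35,5)),((652,434),(-70,35,5)),((715,288),(-70,-35,10)),((303,95),(48,0,84))]
def pos(p,x):
    c,s=np.cos(p[2]),np.sin(p[2]);X=np.array(x)/1000
    return [p[0]+c*X[0]-s*X[1],p[1]+s*X[0]+c*X[1],X[2]]
def f(p):
    r=[w2p(a,pos(p,x))[0]-(np.array(u)/7+[230,160]) for u,x in A]
    r+=[w2p(b,pos(p,x))[0]-(np.array(u)/6+[185,280]) for u,x in B]
    return np.ravel(r)
s=least_squares(f,[.52,.14,.3],loss="soft_l1");p=s.x
print(p,np.degrees(p[2]));print(f(p).reshape(-1,2).round(1))
for n,x in dict(nest=(0,0,32),grip=(48,0,84),pivot=(100,0,50)).items():print(n,np.round(pos(p,x),4))
# jar & dropper
print("dropper",p2w(a,281,318,z=0),"jar",p2w(b,181,289,z=0),"black",p2w(b,330,385,z=0),"bearing",p2w(a,392,345,z=0.01))
np.save("fix.npy",p)
```

```text
[0.51377966 0.14295497 0.28143294] 16.124919718939534
[[-2.2 -1.4]
 [-1.   0.8]
 [ 0.4 -0.9]
 [-0.3 -0.3]
 [ 0.6 -1.4]
 [ 0.8 -0.7]
 [-1.4 -0.8]
 [ 0.9 -0.1]
 [ 1.1 -0.9]
 [ 0.  -0.5]]
nest [0.5138 0.143  0.032 ]
grip [0.5599 0.1563 0.084 ]
pivot [0.6098 0.1707 0.05  ]
dropper [ 0.40724242 -0.24692986  0.        ] jar [0.78422889 0.0860281  0.        ] black [0.34658848 0.19407967 0.        ] bearing [ 0.62523174 -0.43307669  0.01      ]
```

>>> {"name": "send_rows", "arguments": {"moves": [[[0,0,0,0,0,-8.5,60],[0,0,0,0,0,-8.5,60],[0,0,0,0,0,-8.5,60],[0,0,0,0,0,-8.5,60],[0,0,0,0,0,-8.5,60],[0,0,0,0,0,-8.5,60],[0,0,0,0,0,-8.5,60],[0,0,0,0,0,-8.5,60],[0,0,0,0,0,-8.5,60],[0,0,0,0,0,-8.5,60],[0,0,0,0,0,-8.5,60],[0,0,0,0,0,-8.5,60]]]}}

```text
time_s: 1.3
position: [0.211, -0.4805, 0.2091]
tcp_rot: [[-0.589, 0.808, -0.0], [0.808, 0.589, 0.001], [0.001, 0.0, -1.0]]
ft_force: [-0.3, 0.5, -0.0]
grip_width: 0.704
grip_force: 0.0
```

>>> {"name": "send_rows", "arguments": {"moves": [[[0,0,0,0,0,-8.5,60],[0,0,0,0,0,-8.5,60],[0,0,0,0,0,-8.5,60],[0,0,0,0,0,-8.5,60],[0,0,0,0,0,-8.5,60],[0,0,0,0,0,-8.5,60],[0,0,0,0,0,-8.5,60],[0,0,0,0,0,-8.5,60],[0,0,0,0,0,-2.4,60],[0,0,0,0,0,0,60]]]}}

```text
time_s: 2.3
position: [0.211, -0.4805, 0.2091]
tcp_rot: [[-0.961, -0.278, -0.0], [-0.278, 0.961, 0.001], [-0.0, 0.001, -1.0]]
ft_force: [-0.1, 0.7, 0.2]
grip_width: 0.697
grip_force: 0.0
```

>>> {"name": "send_rows", "arguments": {"moves": [[[-27,28.6,0,0,0,0,60],[-27,28.6,0,0,0,0,60],[-27,28.6,0,0,0,0,60],[-27,28.6,0,0,0,0,60],[-27,28.6,0,0,0,0,60],[-27,28.6,0,0,0,0,60],[-27,28.6,0,0,0,0,60],[-27,28.6,0,0,0,0,60],[-27,28.6,0,0,0,0,60],[-27,28.6,0,0,0,0,60],[-27,28.6,0,0,0,0,60],[-27,28.6,0,0,0,0,60]]]}}

```text
time_s: 3.5
position: [0.4275, -0.0594, 0.2094]
tcp_rot: [[-0.961, -0.276, 0.0], [-0.276, 0.961, -0.0], [-0.0, -0.0, -1.0]]
ft_force: [0.1, -1.2, 0.2]
grip_width: 0.704
grip_force: 0.0
```

>>> {"name": "send_rows", "arguments": {"moves": [[[-27,28.6,0,0,0,0,60],[-27,28.6,0,0,0,0,60],[-27,28.6,0,0,0,0,60],[-27,28.6,0,0,0,0,60],[-27,28.6,0,0,0,0,60],[-27,28.6,0,0,0,0,60],[0,0,0,0,0,0,60],[0,0,0,0,0,0,60]]]}}

```text
time_s: 4.3
position: [0.535, 0.1492, 0.2088]
tcp_rot: [[-0.961, -0.278, -0.001], [-0.278, 0.961, -0.0], [0.001, 0.0, -1.0]]
ft_force: [-0.1, 0.1, 0.4]
grip_width: 0.704
grip_force: 0.0
```

Run:
```python
from workcell import ctrl
from h import *
s=ctrl.read_state();c=ctrl.camera("wrist")
np.savez("w1.npz",pos=s["position"],rot=s["tcp_rot"],**c)
print(s["position"],s["q"].round(1));print(c["hand_eye"].round(4),c["camera_matrix"][0,0],[k for k in c])
cv2.imwrite("pics/w1.png",c["pixels"])
```

```text
[0.53504362 0.14924832 0.20884674] [ 7.2 18.1  1.6 73.5 -0.  -8.9]
[[-5.000e-04  9.628e-01  2.701e-01  6.930e-02]
 [ 1.000e+00  7.000e-04 -9.000e-04  1.100e-03]
 [-1.000e-03  2.701e-01 -9.628e-01 -1.641e-01]
 [ 0.000e+00  0.000e+00  0.000e+00  1.000e+00]] 413.74700371992634 ['pixels', 'range_z', 'camera_matrix', 'hand_eye']
```

View pics/w1.png

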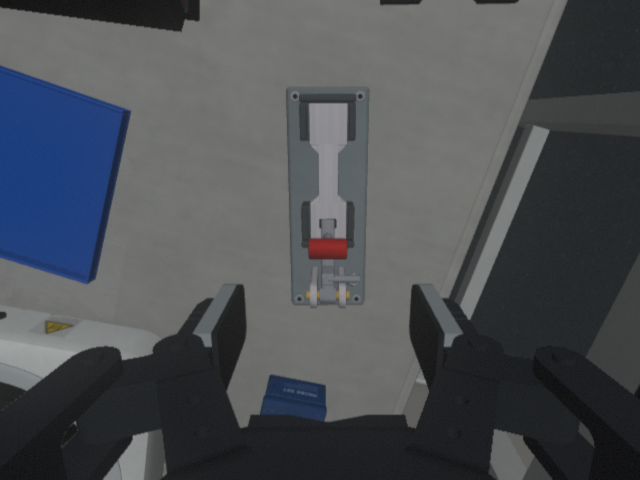

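The wrist picture shows the fixture upright: base corners (287,88), (369,88), (292,305), (364,304), red roller centre (328,249), coupon neck from (320,152) to (337,197), black nose near (328,222).

```bash
cat >> h.py <<'E'
def wrist(c):
    "give a wrist picture a world_to_cam"
    T=np.eye(4);T[:3,:3]=c["rot"];T[:3,3]=c["pos"];c["world_to_cam"]=np.linalg.inv(T@c["hand_eye"]);return c
E
python3 - <<'E'
from h import *
w=wrist(load("w1.npz"));p=np.load("fix.npy")
def fx(P):
    d=P[:2]-p[:2];c,s=np.cos(p[2]),np.sin(p[2]);return np.r_[c*d[0]+s*d[1],-s*d[0]+c*d[1],P[2]]*1000
for n,u,v,z in [("c -70-35",287,88,.01),("c -70+35",369,88,.01),("c130-35",292,305,.01),("c130+35",364,304,.01),("grip",328,249,.0885),("gripL",308,248,.088),("gripR",347,249,.088),("head end",328,103,.04),("neck a",320.5,175,.04),("neck b",337.5,175,.04)]:
    P=p2w(w,u,v,z=z);d=w["range_z"][int(v),int(u)];Q=p2w(w,u,v,d=d)
    print(n,P.round(4),fx(P).round(1),"range",fx(Q).round(1))
E
```

```text
c -70-35 [0.458  0.0935 0.01  ] [-67.3 -32.   10. ] range [-67.5 -32.2   7.5]
c -70+35 [0.4391 0.1591 0.01  ] [-67.3  36.2  10. ] range [-67.8  37.1   0.4]
c130-35 [0.6479 0.1479 0.01  ] [130.2 -32.5  10. ] range [135.2 -33.5  -0.3]
c130+35 [0.6277 0.214  0.01  ] [129.2  36.6  10. ] range [134.4  37.7  -0.7]
grip [0.5589 0.158  0.0885] [47.5  1.9 88.5] range [47.1  1.9 89.8]
gripL [0.5624 0.1439 0.088 ] [ 46.9 -12.6  88. ] range [ 72.7 -16.4   9.9]
gripR [0.5553 0.1713 0.088 ] [47.7 15.7 88. ] range [73.7 19.6  9.9]
head end [0.4607 0.1297 0.04  ] [-54.7   2.   40. ] range [-54.9   2.1  31.3]
neck a [0.5157 0.1393 0.04  ] [ 0.9 -4.  40. ] range [ 0.9 -4.  39.5]
neck b [0.5119 0.1525 0.04  ] [ 0.9  9.7 40. ] range [ 1.   9.7 39. ]
```

>>> {"name": "send_rows", "arguments": {"moves": [[[-13,0.7,10,0,0,0,50],[-13.1,0.7,20,0,0,0,50],[0,0,30,0,0,0,50],[0,0,30,0,0,0,50],[0,0,25,0,0,0,50],[0,0,15,0,0,0,50],[0,0,10,0,0,0,50],[0,0,5.5,0,0,0,50],[0,0,0,0,0,0,50],[0,0,0,0,0,0,50]]]}}

```text
time_s: 5.35
position: [0.5603, 0.1572, 0.0645]
tcp_rot: [[-0.961, -0.277, 0.001], [-0.277, 0.961, 0.0], [-0.001, -0.0, -1.0]]
ft_force: [0.8, -0.0, -0.2]
grip_width: 0.585
grip_force: 0.0
```

Run:
```python
from workcell import ctrl
from h import *
s=ctrl.read_state();c=ctrl.camera("wrist");d=ctrl.camera("side")
np.savez("w2.npz",pos=s["position"],rot=s["tcp_rot"],**c)
B=cv2.resize(d["pixels"][240:360,185:310],None,fx=4,fy=4)
A=c["pixels"][:,160:500]
cv2.imwrite("pics/w2.png",np.hstack([A,B[:,:440]]))
```

```text
(no output)
```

View pics/w2.png

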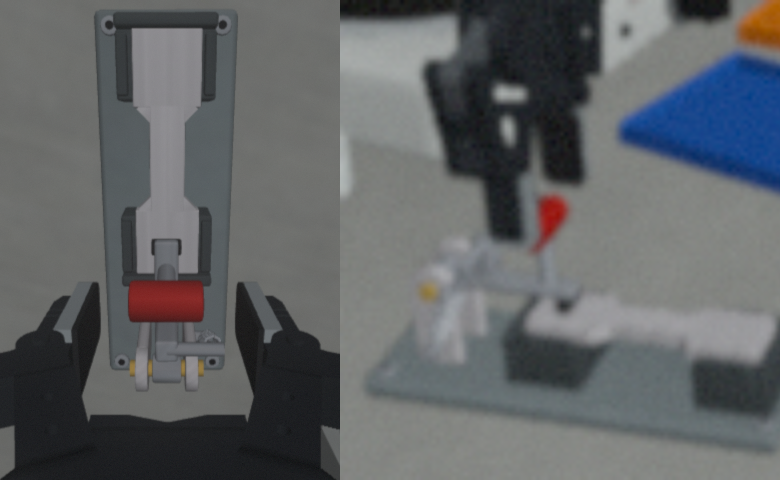

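The wrist picture (crop offset 160) shows the roller at (166,300) between the pads, at (98,283)-(75,345) and (238,283)-(262,345); the side crop shows the pad beside the roller. I check whether the roller lies at the grasp point.

Run:
```python
from h import *
w=wrist(load("w2.npz"));p=np.load("fix.npy");R,o=w["rot"],w["pos"]
for t in [(0,0,-.0187),(.011,.024,-.0187),(-.011,.024,-.0187),(.011,.024,-.005),(-.011,.024,-.005),(.011,-.024,-.005)]:print(t,w2p(w,R@np.array(t)+o)-[160,0])
hs=cv2.cvtColor(w["pixels"],cv2.COLOR_BGR2HSV);m=((hs[...,0]<6)|(hs[...,0]>174))&(hs[...,1]>150)
ys,xs=np.where(m);print(xs.min(),xs.max(),ys.min(),ys.max())
d=w["range_z"][m];P=np.array([p2w(w,x,y,d=q) for x,y,q in zip(xs,ys,d)]);T=(P-o)@R*1000
print(np.percentile(T,[2,50,98],axis=0).round(1))
```

```text
(0, 0, -0.0187) [[164.32774773 300.58899519]]
(0.011, 0.024, -0.0187) [[228.00054083 273.76645911]]
(-0.011, 0.024, -0.0187) [[225.79985017 326.31640385]]
(0.011, 0.024, -0.005) [[223.23279339 261.2140625 ]]
(-0.011, 0.024, -0.005) [[221.36005184 310.22745995]]
(0.011, -0.024, -0.005) [[105.68137581 261.30936171]]
289 362 281 320
[[ -4.1 -12.4 -27.6]
 [  3.5   0.7 -25.6]
 [  7.9  13.4 -18.1]]
```

>>> {"name": "send_rows", "arguments": {"moves": [[[0,0,0,0,0,0,24],[0,0,0,0,0,0,24],[0,0,0,0,0,0,24],[0,0,0,0,0,0,24],[0,0,0,0,0,0,24],[0,0,0,0,0,0,24]]]}}

```text
time_s: 6.05
position: [0.5603, 0.1567, 0.0647]
tcp_rot: [[-0.961, -0.277, 0.001], [-0.277, 0.961, -0.001], [-0.001, -0.002, -1.0]]
ft_force: [-1.7, -4.7, 6.8]
grip_width: 0.286
grip_force: 52.0
```

Run:
```python
import numpy as np
a=np.radians(146.8)-np.linspace(0,1.68,29);r=62.1
P=np.c_[r*np.cos(a),r*np.sin(a)]
for i,d in enumerate(np.diff(P,axis=0)):print(i,"tool dx %.1f dz %.1f"%(-d[0],-d[1]))
```

```text
0 tool dx -2.1 dz -3.1
1 tool dx -2.3 dz -2.9
2 tool dx -2.5 dz -2.8
3 tool dx -2.6 dz -2.6
4 tool dx -2.8 dz -2.5
5 tool dx -2.9 dz -2.3
6 tool dx -3.1 dz -2.1
7 tool dx -3.2 dz -1.9
8 tool dx -3.3 dz -1.7
9 tool dx -3.4 dz -1.5
10 tool dx -3.5 dz -1.3
11 tool dx -3.6 dz -1.1
12 tool dx -3.6 dz -0.9
13 tool dx -3.7 dz -0.7
14 tool dx -3.7 dz -0.5
15 tool dx -3.7 dz -0.2
16 tool dx -3.7 dz -0.0
17 tool dx -3.7 dz 0.2
18 tool dx -3.7 dz 0.4
19 tool dx -3.7 dz 0.7
20 tool dx -3.6 dz 0.9
21 tool dx -3.6 dz 1.1
22 tool dx -3.5 dz 1.3
23 tool dx -3.4 dz 1.5
24 tool dx -3.3 dz 1.7
25 tool dx -3.2 dz 1.9
26 tool dx -3.1 dz 2.1
27 tool dx -2.9 dz 2.3
```

>>> {"name": "send_rows", "arguments": {"moves": [[[-2.1,0,-3.1,0,0,0,20],[-2.3,0,-2.9,0,0,0,20],[-2.5,0,-2.8,0,0,0,20],[-2.6,0,-2.6,0,0,0,20],[-2.8,0,-2.5,0,0,0,20],[-2.9,0,-2.3,0,0,0,20],[0,0,0,0,0,0,20]]]}}

```text
time_s: 6.75
position: [0.5742, 0.1609, 0.0794]
tcp_rot: [[-0.961, -0.277, -0.001], [-0.277, 0.961, -0.001], [0.002, -0.001, -1.0]]
ft_force: [2.8, -5.0, -11.1]
grip_width: 0.283
grip_force: 59.4
```

>>> {"name": "send_rows", "arguments": {"moves": [[[-3.1,0,-2.1,0,0,0,20],[-3.2,0,-1.9,0,0,0,20],[-3.3,0,-1.7,0,0,0,20],[-3.4,0,-1.5,0,0,0,20],[-3.5,0,-1.3,0,0,0,20],[-3.6,0,-1.1,0,0,0,20],[-3.6,0,-0.9,0,0,0,20],[-3.7,0,-0.7,0,0,0,20],[0,0,0,0,0,0,20]]]}}

```text
time_s: 7.65
position: [0.6005, 0.1684, 0.0905]
tcp_rot: [[-0.961, -0.276, -0.001], [-0.276, 0.961, -0.001], [0.002, -0.001, -1.0]]
ft_force: [0.8, -6.1, -11.8]
grip_width: 0.272
grip_force: 62.4
```

Run:
```python
from workcell import ctrl
from h import *
d=ctrl.camera("side")
cv2.imwrite("pics/s3.png",cv2.resize(d["pixels"][240:360,185:310],None,fx=4,fy=4))
```

```text
(no output)
```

View pics/s3.png

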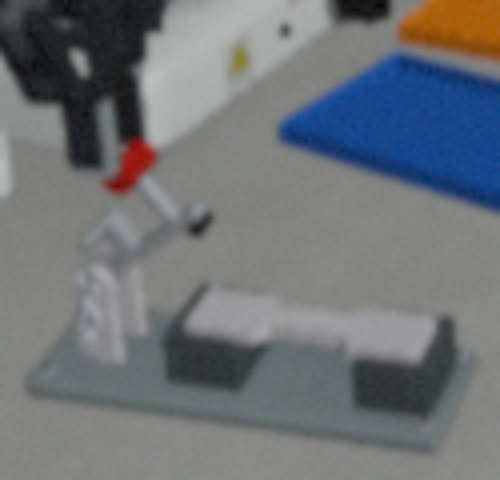

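The side crop shows the finger about half open with the coupon still seated; the red roller (130,165) sits low in the pads (pad tip near (110,170)). I measure the roller in the tool frame.

```bash
cat > rol.py <<'E'
from workcell import ctrl
from h import *
s=ctrl.read_state();c=ctrl.camera("wrist")
w=wrist(dict(pos=s["position"],rot=s["tcp_rot"],**c));R,o=w["rot"],w["pos"]
hs=cv2.cvtColor(w["pixels"],cv2.COLOR_BGR2HSV);m=((hs[...,0]<6)|(hs[...,0]>174))&(hs[...,1]>150)
ys,xs=np.where(m);print(xs.min(),xs.max(),ys.min(),ys.max())
d=w["range_z"][m];P=np.array([p2w(w,x,y,d=q) for x,y,q in zip(xs,ys,d)]);T=(P-o)@R*1000
print(np.percentile(T,[2,50,98],axis=0).round(1),s["position"],s["ft_force"],s["grip_width"])
np.savez("w3.npz",**w);cv2.imwrite("pics/w3.png",w["pixels"])
E
python3 rol.py
```

```text
290 364 257 296
[[  4.9 -11.6 -26.7]
 [ 12.9   1.  -24.7]
 [ 17.3  13.4 -18. ]] [0.60033223 0.16836716 0.09040523] [  1.40867269  -5.16791552 -11.7252038 ] 0.27181706785378545
```

>>> {"name": "send_rows", "arguments": {"moves": [[[-1.8,0,-0.4,0,2.5,0,15],[-3.6,0,-0.7,0,5,0,15],[-3.6,0,-0.7,0,5,0,15],[-3.6,0,-0.7,0,5,0,15],[-3.6,0,-0.7,0,5,0,15],[-3.6,0,-0.7,0,5,0,15],[0,0,0,0,0,0,15]]]}}

```text
time_s: 8.45
position: [0.6211, 0.1743, 0.0863]
tcp_rot: [[-0.849, -0.277, -0.45], [-0.245, 0.961, -0.13], [0.468, -0.001, -0.884]]
ft_force: [-2.2, -5.1, -26.1]
grip_width: 0.253
grip_force: 59.7
```

```bash
python3 rol.py
```

```text
289 365 244 284
[[ 11.2 -11.8 -28.9]
 [ 18.6   1.1 -27. ]
 [ 23.1  14.  -19.9]] [0.62105264 0.17434583 0.08630009] [ -2.15272596  -5.05240435 -26.10616595] 0.25305266378809643
```

>>> {"name": "send_rows", "arguments": {"moves": [[[0,0,1,0,0,0,60],[0,0,0,0,0,0,60],[0,0,0,0,0,0,60],[0,0,0,0,0,0,60]]]}}

```text
time_s: 8.9
position: [0.6194, 0.1747, 0.0917]
tcp_rot: [[-0.853, -0.278, -0.441], [-0.247, 0.961, -0.128], [0.459, 0.0, -0.888]]
ft_force: [0.6, 0.2, 0.7]
grip_width: 0.702
grip_force: 0.0
```

```bash
python3 rol.py;  python3 - <<'E'
from workcell import ctrl
from h import *
d=ctrl.camera("side")
w=load("w3.npz")
B=cv2.resize(d["pixels"][240:360,185:310],None,fx=3,fy=3)
A=cv2.resize(w["pixels"],(480,360))
cv2.imwrite("pics/s4.png",np.hstack([A,B])[:,:800])
E
```

```text
290 360 345 383
[[-31.3 -12.5 -26.6]
 [-24.    0.7 -24.4]
 [-20.2  13.3 -16.6]] [0.61942831 0.17473675 0.09172901] [0.56292566 0.21856661 0.71464088] 0.702497004629552
```

View pics/s4.png

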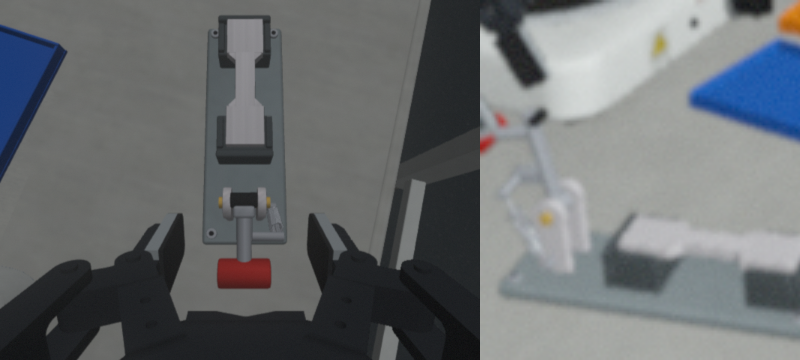

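The wrist view shows the roller swung fully back at (244,273) behind the bracket, the fingers free around it and the coupon still seated at (245,80); the side crop agrees. Now I retreat upward and look down on the coupon.

>>> {"name": "send_rows", "arguments": {"moves": [[[9.2,0,-17.8,0,0,0,60],[9.2,0,-17.8,0,0,0,60],[9.2,0,-17.8,0,0,0,60],[9.2,0,-17.8,0,0,0,60],[9.2,0,-17.8,0,0,0,60],[0,0,0,0,-6.9,0,60],[0,0,0,0,-6.9,0,60],[0,0,0,0,-6.9,0,60],[0,0,0,0,-6.8,0,60],[30,0,0,0,0,0,50],[30,0,0,0,0,0,50],[30,0,0,0,0,0,50]]]}}

```text
time_s: 10.2
position: [0.524, 0.147, 0.1902]
tcp_rot: [[-0.959, -0.277, -0.06], [-0.277, 0.961, -0.017], [0.062, -0.0, -0.998]]
ft_force: [0.6, -0.4, -0.6]
grip_width: 0.584
grip_force: 0.0
```

>>> {"name": "send_rows", "arguments": {"moves": [[[0,0,20,0,0,0,50],[0,0,20,0,0,0,50],[0,0,0,0,0,0,50],[0,0,0,0,0,0,50]]]}}

```text
time_s: 10.6
position: [0.524, 0.1468, 0.1505]
tcp_rot: [[-0.959, -0.277, -0.06], [-0.277, 0.961, -0.017], [0.062, -0.0, -0.998]]
ft_force: [0.3, 1.2, -0.5]
grip_width: 0.589
grip_force: 0.0
```

```bash
python3 rol.py
python3 - <<'E'
from h import *
w=load("w3.npz");R,o=w["rot"],w["pos"];print(R.round(4))
P=[[p2w(w,u,v,d=w["range_z"][v,u]) if w["range_z"][v,u]>0 else np.zeros(3) for u in range(640)] for v in range(480)]
P=np.array(P);T=(P-o)@R*1000
hs=cv2.cvtColor(w["pixels"],cv2.COLOR_BGR2HSV)
m=(P[...,2]>.035)&(P[...,2]<.045)&(hs[...,2]>110)&(abs(T[...,1])<40)
n,l,st,ce=cv2.connectedComponentsWithStats(m.astype(np.uint8));i=1+st[1:,4].argmax();k=l==i
Q=T[k][:,:2].astype(np.float32);print(st[i],np.median(P[k][:,2]),"tool rect",cv2.minAreaRect(Q))
# neck: rows narrow
v0,h0=st[i,1],st[i,3]
for v in range(v0,v0+h0,6):
    u=np.where(k[v])[0];print(v,len(u),T[v,u][:,:2].mean(0).round(1),end=" | ")
E
```

```text
[[-0.8533 -0.2776 -0.4414]
 [-0.2466  0.9607 -0.1275]
 [ 0.4595  0.     -0.8882]]
[ 301   25   51  167 6670] 0.039418169142180895 tool rect ((74.40133666992188, 0.7638978958129883), (98.00654602050781, 29.563907623291016), 0.011948181316256523)
25 11 [123.2   8.9] | 31 47 [118.6   0.5] | 37 47 [114.8   0.5] | 43 47 [111.1   0.5] | 49 48 [107.3   0.8] | 55 48 [103.6   0.8] | 61 48 [99.9  0.8] | 67 47 [96.3  1. ] | 73 40 [92.6  0.8] | 79 26 [89.   0.8] | 85 26 [85.4  0.8] | 91 25 [81.9  0.7] | 97 26 [78.3  0.8] | 103 26 [74.8  0.8] | 109 26 [71.3  0.8] | 115 26 [67.8  0.8] | 121 26 [64.4  0.8] | 127 26 [60.9  0.8] | 133 30 [57.5  0.8] | 139 44 [54.1  0.8] | 145 50 [50.8  0.8] | 151 50 [47.4  0.8] | 157 50 [44.1  0.8] | 163 50 [40.8  0.8] | 169 50 [37.5  0.8] | 175 50 [34.2  0.8] | 181 49 [31.   0.9] | 187 50 [27.8  0.5] | Traceback (most recent call last):
  File "rol.py", line 6, in <module>
    ys,xs=np.where(m);print(xs.min(),xs.max(),ys.min(),ys.max())
                            ~~~~~~^^
    return umr_minimum(a, axis, None, out, keepdims, initial, where)
ValueError: zero-size array to reduction operation minimum which has no identity
```

View pics/w3.png

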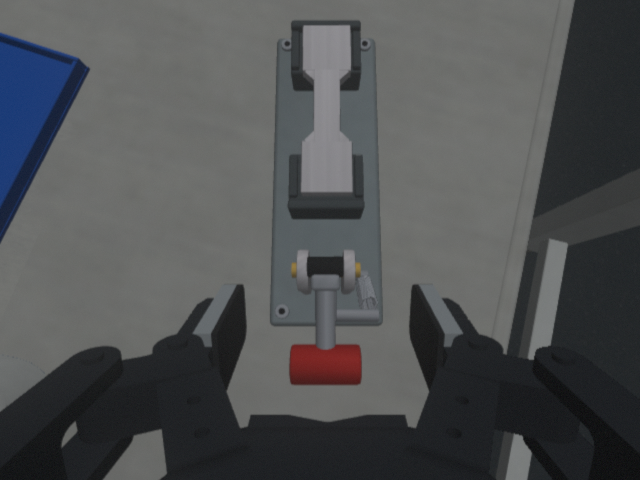

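That picture was the earlier one (roller at (326,365)), since the roller is now out of view. I level the tool and measure afresh.

>>> {"name": "send_rows", "arguments": {"moves": [[[0,0,0,0,-3.5,0,50],[0,0,0,0,0,0,50],[0,0,0,0,0,0,50]]]}}

```text
time_s: 10.95
position: [0.525, 0.1469, 0.1508]
tcp_rot: [[-0.961, -0.277, -0.0], [-0.277, 0.961, -0.001], [0.001, -0.0, -1.0]]
ft_force: [1.2, -0.0, 0.4]
grip_width: 0.586
grip_force: 0.0
```

```bash
cat > cou.py <<'E'
from workcell import ctrl
from h import *
s=ctrl.read_state();c=ctrl.camera("wrist")
w=wrist(dict(pos=s["position"],rot=s["tcp_rot"],**c));R,o=w["rot"],w["pos"];print(R.round(4),o)
np.savez("w5.npz",**w)
P=np.array([[p2w(w,u,v,d=w["range_z"][v,u]) for u in range(640)] for v in range(480)]);T=(P-o)@R*1000
m=(P[...,2]>.036)&(P[...,2]<.045)&(w["pixels"].max(2)>110)&(abs(T[...,1])<30)
n,l,st,ce=cv2.connectedComponentsWithStats(m.astype(np.uint8));i=1+st[1:,4].argmax();k=l==i
print(st[i],np.median(P[k][:,2]),"tool rect",cv2.minAreaRect(T[k][:,:2].astype(np.float32)))
for v in range(st[i,1],st[i,1]+st[i,3],8):
    u=np.where(k[v])[0];a=T[v,u];print(v,np.ptp(a[:,1]).round(1),a[:,:2].mean(0).round(1),end=" | ")
E
python3 cou.py
```

```text
[[-9.608e-01 -2.773e-01 -4.000e-04]
 [-2.773e-01  9.608e-01 -5.000e-04]
 [ 5.000e-04 -4.000e-04 -1.000e+00]] [0.52498905 0.14685085 0.15079322]
[ 305  118   46  159 5756] 0.03975161285536216 tool rect ((11.496536254882812, 1.2236080169677734), (109.41156005859375, 29.596660614013672), 0.0301353856921196)
118 29.0 [66.2  1.4] | 126 29.1 [61.2  1.4] | 134 28.6 [56.2  1.1] | 142 28.1 [51.1  1.3] | 150 28.9 [45.9  1.1] | 158 28.3 [40.7  1.6] | 166 28.4 [35.5  1.2] | 174 18.6 [30.2  1.1] | 182 15.4 [24.8  1.4] | 190 15.5 [19.4  1.4] | 198 15.6 [13.9  1.2] | 206 14.9 [8.4 1.1] | 214 15.0 [2.8 1. ] | 222 14.5 [-2.9  1.4] | 230 23.0 [-8.5  1.5] | 238 28.5 [-14.3   1.4] | 246 28.6 [-20.2   1.4] | 254 28.8 [-26.1   1.4] | 262 29.0 [-32.1   1.4] | 270 29.1 [-38.1   1.4] |
```

>>> {"name": "send_rows", "arguments": {"moves": [[[6,0.6,10,0,0,0,45],[5.5,0.6,20,0,0,0,45],[0,0,30,0,0,0,45],[0,0,25,0,0,0,45],[0,0,18,0,0,0,45],[0,0,10,0,0,0,45],[0,0,5,0,0,0,45],[0,0,2,0,0,0,45],[0,0,0,0,0,0,45],[0,0,0,0,0,0,45]]]}}

```text
time_s: 12.0
position: [0.5141, 0.1449, 0.0306]
tcp_rot: [[-0.961, -0.277, 0.001], [-0.277, 0.961, -0.0], [-0.001, -0.0, -1.0]]
ft_force: [-0.3, 0.2, -0.5]
grip_width: 0.523
grip_force: 0.0
```

```bash
python3 cou.py|tail -2|cut -c1-150
python3 - <<'E'
from workcell import ctrl
from h import *
d=ctrl.camera("side");w=load("w5.npz")
cv2.imwrite("pics/s6.png",np.hstack([cv2.resize(w["pixels"][:,120:520],(400,480)),cv2.resize(d["pixels"][280:360,210:310],(400,320))[:320]] if 0 else [w["pixels"][:,120:520],cv2.resize(d["pixels"][270:366,220:300],(400,480))]))
E
```

```text
[  285   150    79   253 15303] 0.03972823762845398 tool rect ((0.7643356323242188, -0.05150794982910156), (110.15310668945312, 29.741268157958984), 0
150 0.0 [55.8  6. ] | 158 29.0 [53.2 -0. ] | 166 29.1 [50.2 -0.1] | 174 29.1 [47.3 -0.1] | 182 29.4 [44.3 -0.1] | 190 29.3 [41.2  0.1] | 198 28.8 [38.
```

View pics/s6.png

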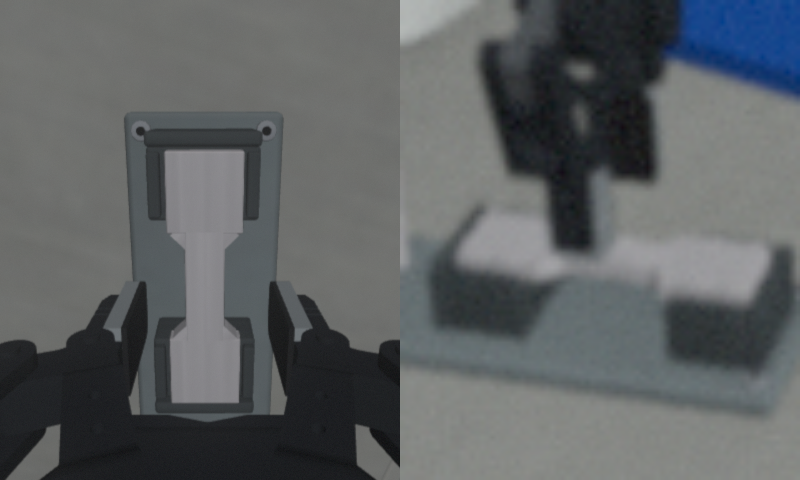

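The wrist half shows the neck (205,290) centred between the open pads, (125,310) and (290,310); the side half shows the fingertip beside the neck at (570,245). Close.

>>> {"name": "send_rows", "arguments": {"moves": [[[0,0,0,0,0,0,8],[0,0,0,0,0,0,8],[0,0,0,0,0,0,8],[0,0,0,0,0,0,8],[0,0,0,0,0,0,8],[0,0,0,0,0,0,8],[0,0,0,0,0,0,8]]]}}

```text
time_s: 12.8
position: [0.5136, 0.1448, 0.0299]
tcp_rot: [[-0.961, -0.277, -0.0], [-0.277, 0.961, -0.0], [0.0, -0.0, -1.0]]
ft_force: [0.2, 0.0, 0.8]
grip_width: 0.093
grip_force: 0.0
```

>>> {"name": "send_rows", "arguments": {"moves": [[[0,0,-2,0,0,0,8],[0,0,-4,0,0,0,8],[0,0,-6,0,0,0,8],[0,0,-8,0,0,0,8],[0,0,0,0,0,0,8],[0,0,0,0,0,0,8]]]}}

```text
time_s: 13.4
position: [0.5139, 0.1449, 0.0502]
tcp_rot: [[-0.961, -0.277, 0.0], [-0.277, 0.961, -0.0], [-0.0, -0.0, -1.0]]
ft_force: [0.7, -0.1, -0.5]
grip_width: 0.094
grip_force: 0.0
```

Run:
```python
from workcell import ctrl
from h import *
s=ctrl.read_state();c=ctrl.camera("wrist");d=ctrl.camera("side")
np.savez("w7.npz",pos=s["position"],rot=s["tcp_rot"],**c)
cv2.imwrite("pics/s7.png",np.hstack([c["pixels"][:,120:520],cv2.resize(d["pixels"][260:356,220:300],(400,480))]))
a=load("scene0.npz")
# tray edges from scene and side, rim z=.014
for n in("scene0","side0"):
    c=load(n+".npz");H,S,V=cv2.split(cv2.cvtColor(c["pixels"],cv2.COLOR_BGR2HSV))
    m=((abs(H.astype(int)-110)<12)&(S>150)&(V>60)).astype(np.uint8);_,l,st,ce=cv2.connectedComponentsWithStats(m)
    i=[j for j in range(1,len(st)) if st[j,4]>1500][0];ys,xs=np.where(l==i)
    for z in(0,.014):print(n,z,cv2.minAreaRect(np.array([p2w(c,x,y,z=z)[:2]*1000 for x,y in zip(xs,ys)],np.float32)))
```

```text
scene0 0 ((595.0230102539062, -91.53114318847656), (117.47684478759766, 164.2631378173828), 86.94954681396484)
scene0 0.014 ((590.2093505859375, -101.56465148925781), (116.19860076904297, 162.4757843017578), 86.94956970214844)
side0 0 ((601.725830078125, -108.62628936767578), (127.90619659423828, 178.0421905517578), 86.74925231933594)
side0 0.014 ((586.8760375976562, -86.286865234375), (124.27896118164062, 172.99319458007812), 86.74925231933594)
```

View pics/s7.png

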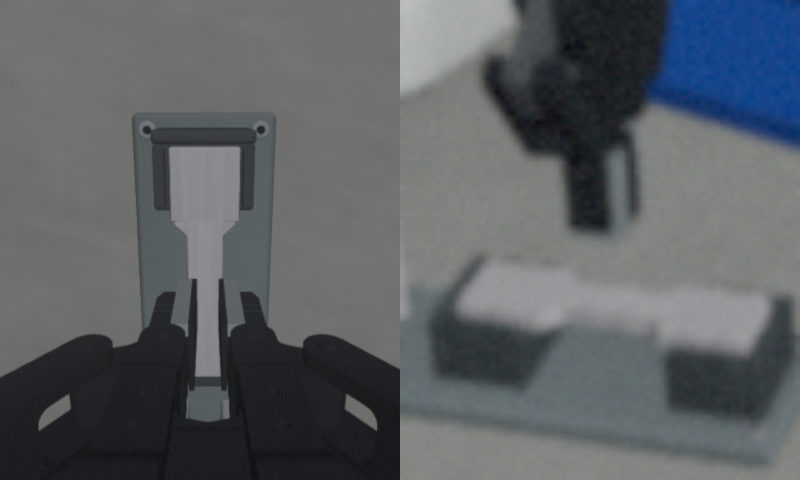

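The coupon is still seated, (205,220) and (600,300), and the fingers closed just above the neck: the real tips stand farther back than the TCP. I measure the tips in the depth image.

Run:
```python
from h import *
for n in("w5","w7"):
    w=wrist(load(n+".npz"));R,o=w["rot"],w["pos"]
    P=np.array([[p2w(w,u,v,d=w["range_z"][v,u]) for u in range(640)] for v in range(480)]);T=(P-o)@R*1000
    for u in ([245,255,400,405,410,415] if n=="w5" else [305,310,315,335,340,345]):
        print(n,u,[(v,T[v,u].round(0).tolist(),int(w["pixels"][v,u].mean())) for v in range(270,400,12)])
```

```text
w5 245 [(270, [-7.0, -40.0, 30.0], 110), (282, [-13.0, -41.0, 31.0], 99), (294, [12.0, -26.0, -39.0], 96), (306, [12.0, -24.0, -47.0], 95), (318, [12.0, -23.0, -56.0], 48), (330, [12.0, -22.0, -62.0], 37), (342, [8.0, -22.0, -61.0], 38), (354, [4.0, -22.0, -62.0], 37), (366, [0.0, -22.0, -62.0], 36), (378, [-5.0, -23.0, -60.0], 34), (390, [18.0, -15.0, -96.0], 34)]
w5 255 [(270, [-3.0, -33.0, 22.0], 82), (282, [12.0, -24.0, -28.0], 95), (294, [12.0, -23.0, -39.0], 42), (306, [12.0, -21.0, -47.0], 35), (318, [8.0, -21.0, -48.0], 31), (330, [5.0, -21.0, -49.0], 30), (342, [1.0, -21.0, -51.0], 29), (354, [-2.0, -21.0, -52.0], 26), (366, [-6.0, -21.0, -52.0], 27), (378, [-10.0, -21.0, -52.0], 76), (390, [-78.0, -39.0, 32.0], 106)]
w5 400 [(270, [-7.0, 38.0, 31.0], 110), (282, [69.0, 1.0, -164.0], 96), (294, [11.0, 25.0, -38.0], 54), (306, [11.0, 24.0, -46.0], 31), (318, [8.0, 24.0, -47.0], 31), (330, [5.0, 24.0, -49.0], 27), (342, [1.0, 24.0, -51.0], 26), (354, [-2.0, 24.0, -52.0], 24), (366, [-6.0, 23.0, -53.0], 28), (378, [-10.0, 24.0, -53.0], 67), (390, [-76.0, 41.0, 29.0], 108)]
w5 4
[... 2492 characters left out ...]
 92)]
w7 340 [(270, [1.0, 7.0, 10.0], 135), (282, [12.0, 6.0, -29.0], 39), (294, [12.0, 5.0, -39.0], 38), (306, [10.0, 5.0, -43.0], 33), (318, [6.0, 5.0, -45.0], 30), (330, [2.0, 5.0, -44.0], 34), (342, [-1.0, 5.0, -47.0], 34), (354, [-4.0, 5.0, -48.0], 45), (366, [-9.0, 5.0, -47.0], 64), (378, [-58.0, 7.0, 15.0], 49), (390, [-84.0, 8.0, 40.0], 88)]
w7 345 [(270, [-11.0, 11.0, 41.0], 94), (282, [12.0, 7.0, -29.0], 98), (294, [12.0, 7.0, -38.0], 94), (306, [12.0, 7.0, -47.0], 56), (318, [12.0, 6.0, -55.0], 38), (330, [10.0, 6.0, -59.0], 40), (342, [6.0, 6.0, -59.0], 40), (354, [3.0, 6.0, -59.0], 38), (366, [-1.0, 6.0, -59.0], 38), (378, [-6.0, 6.0, -59.0], 35), (390, [-10.0, 6.0, -58.0], 62)]
```

Run:
```python
from h import *
for n,us in(("w5",range(246,262,2)),("w7",range(306,316))):
    w=wrist(load(n+".npz"));R,o=w["rot"],w["pos"];L=[]
    for u in us:
        for v in range(265,300):
            t=((p2w(w,u,v,d=w["range_z"][v,u])-o)@R*1000)
            if -60<t[2]<-2: L.append((t[2].round(1),t[0].round(1),t[1].round(1),u,v))
    L.sort();print(n,L[-8:])
# expected pixels of points along front edge
w=wrist(load("w7.npz"));R,o=w["rot"],w["pos"]
for z in(0,-5,-10,-15,-20,-25,-30):print(z,w2p(w,R@np.array([.0115,-.005,z/1000])+o)[0].round(1))
d=load("side0.npz")
for z in(0,-10,-20,-25):print("side crop px",z,(w2p(d,R@np.array([0,.008,z/1000])+o)[0]-[220,260])*5)
```

```text
w5 [(np.float64(-28.8), np.float64(11.6), np.float64(-26.8), 248, 283), (np.float64(-28.7), np.float64(11.9), np.float64(-24.7), 254, 282), (np.float64(-28.7), np.float64(12.0), np.float64(-25.4), 252, 282), (np.float64(-28.5), np.float64(11.5), np.float64(-22.6), 260, 283), (np.float64(-28.2), np.float64(11.7), np.float64(-24.1), 256, 282), (np.float64(-27.8), np.float64(11.6), np.float64(-27.7), 246, 282), (np.float64(-27.7), np.float64(11.5), np.float64(-27.0), 248, 282), (np.float64(-27.7), np.float64(11.5), np.float64(-26.3), 250, 282)]
w7 [(np.float64(-26.0), np.float64(12.0), np.float64(-4.3), 312, 279), (np.float64(-25.9), np.float64(11.9), np.float64(-5.4), 309, 279), (np.float64(-25.9), np.float64(11.9), np.float64(-3.3), 315, 279), (np.float64(-25.8), np.float64(11.9), np.float64(-5.1), 310, 279), (np.float64(-25.8), np.float64(11.9), np.float64(-3.6), 314, 279), (np.float64(-25.7), np.float64(11.8), np.float64(-5.8), 308, 279), (np.float64(-25.6), np.float64(11.4), np.float64(-4.4), 312, 280), (np.float64(-25.3), np.float64(11.6), np.float64(-4.0), 313, 279)]
0 [312.6 256. ]
-5 [312.2 260.1]
-10 [311.8 264.4]
-15 [311.3 269. ]
-20 [310.8 273.9]
-25 [310.3 279.1]
-30 [309.8 284.6]
side crop px 0 [198.67729181 286.95738508]
side crop px -10 [196.69258683 263.15177367]
side crop px -20 [194.6871639  239.09766008]
side crop px -25 [193.67658156 226.97619582]
```

The tips really stand about 24 mm behind the reported TCP (wrist edge row 279 gives −25.5 mm, side tip row 235 gives −22 mm), so I go down to TCP z ≈ 7.5 mm.

>>> {"name": "send_rows", "arguments": {"moves": [[[0,0,0,0,0,0,45],[0,0,0,0,0,0,45],[0,0,0,0,0,0,45],[0,0,0,0,0,0,45],[0,0,12,0,0,0,45],[0,0,12,0,0,0,45],[0,0,9,0,0,0,45],[0,0,6,0,0,0,45],[0,0,3.7,0,0,0,45],[0,0,0,0,0,0,45],[0,0,0,0,0,0,45]]]}}

```text
time_s: 14.6
position: [0.5138, 0.1448, 0.0075]
tcp_rot: [[-0.961, -0.277, 0.0], [-0.277, 0.961, -0.0], [0.0, -0.0, -1.0]]
ft_force: [-0.1, -0.2, 0.3]
grip_width: 0.523
grip_force: 0.0
```

>>> {"name": "send_rows", "arguments": {"moves": [[[0,0,0,0,0,0,8],[0,0,0,0,0,0,8],[0,0,0,0,0,0,8],[0,0,0,0,0,0,8],[0,0,0,0,0,0,8],[0,0,0,0,0,0,8],[0,0,0,0,0,0,8]]]}}

```text
time_s: 15.3
position: [0.5139, 0.1448, 0.0077]
tcp_rot: [[-0.961, -0.277, 0.0], [-0.277, 0.961, -0.0], [-0.0, -0.0, -1.0]]
ft_force: [-1.8, -0.1, 6.1]
grip_width: 0.166
grip_force: 59.0
```

>>> {"name": "send_rows", "arguments": {"moves": [[[0,0,-2,0,0,0,4],[0,0,-4,0,0,0,4],[0,0,-8,0,0,0,4],[0,0,-12,0,0,0,4],[0,0,-16,0,0,0,4],[0,0,-18,0,0,0,4],[0,0,-18,0,0,0,4],[0,0,-12,0,0,0,4],[0,0,0,0,0,0,4],[0,0,0,0,0,0,4]]]}}

```text
time_s: 16.3
position: [0.5137, 0.1448, 0.0972]
tcp_rot: [[-0.961, -0.277, 0.0], [-0.277, 0.961, -0.0], [0.0, -0.0, -1.0]]
ft_force: [0.4, -0.6, -0.3]
grip_width: 0.164
grip_force: 58.7
```

```bash
cat > held.py <<'E'
from workcell import ctrl
from h import *
s=ctrl.read_state();c=ctrl.camera("wrist")
w=wrist(dict(pos=s["position"],rot=s["tcp_rot"],**c));R,o=w["rot"],w["pos"]
np.savez("w8.npz",**w)
P=np.array([[p2w(w,u,v,d=w["range_z"][v,u]) for u in range(640)] for v in range(480)]);T=(P-o)@R*1000
m=(abs(T[...,2]+32)<12)&(w["pixels"].max(2)>110)&(abs(T[...,1])<20)&(T[...,0]>14)&(T[...,0]<65)
Q=T[m];A=np.c_[Q[:,:2],np.ones(len(Q))];k=np.linalg.lstsq(A,Q[:,2],rcond=None)[0]
print(len(Q),"top plane tool z= %.3fx %.3fy %.1f"%tuple(k),"xmax",np.percentile(Q[:,0],99),"y",np.percentile(Q[Q[:,0]>30][:,1],[1,99]),s["grip_width"])
E
python3 held.py
```

```text
10265 top plane tool z= 0.007x -0.000y -32.2 xmax 55.432656580780936 y [-13.24891112  15.77051743] 0.1643371401052324
```

>>> {"name": "send_rows", "arguments": {"moves": [[[-0.6,-15,0,0,0,0,4],[-1.1,-30,0,0,0,0,4],[-1.3,-35,0,0,0,0,4],[-1.3,-35,0,0,0,0,4],[-1.3,-35,0,0,0,0,4],[-1.3,-35,0,0,0,0,4],[-1.3,-35,0,0,0,0,4],[-1,-24,0,0,0,0,4],[0,-10.4,0,0,0,6.4,4],[0,0,0,0,0,6.4,4],[0,0,0,0,0,6.4,4],[0,0,0,0,0,0,4]]]}}

```text
time_s: 17.55
position: [0.5927, -0.0979, 0.0965]
tcp_rot: [[-0.998, 0.056, -0.001], [0.056, 0.998, -0.0], [0.001, -0.0, -1.0]]
ft_force: [-0.1, 0.0, -0.8]
grip_width: 0.167
grip_force: 58.7
```

```bash
python3 held.py
python3 - <<'E'
from h import *
w=load("w8.npz");R,o=w["rot"],w["pos"]
H,S,V=cv2.split(cv2.cvtColor(w["pixels"],cv2.COLOR_BGR2HSV))
m=((abs(H.astype(int)-110)<12)&(S>130)&(V>40));ys,xs=np.where(m)
P=np.array([p2w(w,x,y,d=w["range_z"][y,x]) for x,y in zip(xs,ys)]);T=(P-o)@R*1000;k=P[:,2]<.03;T=T[k]
print(o,len(T),"z",np.percentile(P[k][:,2],[2,50,98]),"tool",np.percentile(T,[.5,99.5],axis=0).round(1))
cv2.imwrite("pics/w8.png",w["pixels"])
E
```

```text
10394 top plane tool z= 0.006x -0.003y -32.1 xmax 55.782631379475625 y [-13.77423477  15.45102065] 0.16711640824683288
[ 0.59266634 -0.09785633  0.09650385] 28283 z [0.00134199 0.00286909 0.01417897] tool [[-73.  -55.   81.8]
 [ 82.2  59.1  95.6]]
```

View pics/w8.png

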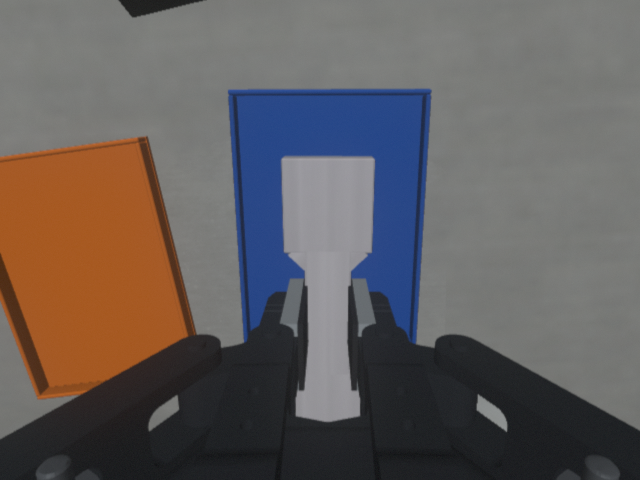

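The wrist picture shows the coupon (328,205) held flat and centred over the blue tray, (230,92) to (430,92). Lowering it.

>>> {"name": "send_rows", "arguments": {"moves": [[[0,0,10,0,0,0,4],[0,0,20,0,0,0,4],[0,0,25,0,0,0,4],[0,0,25,0,0,0,4],[0,0,15,0,0,0,4],[0,0,10,0,0,0,4],[0,0,5,0,0,0,4],[0,0,3,0,0,0,4],[0,0,1,0,0,0,4],[0,0,0,0,0,0,4],[0,0,0,0,0,0,4]]]}}

```text
time_s: 18.7
position: [0.5933, -0.0971, -0.0163]
tcp_rot: [[-0.999, 0.054, 0.0], [0.054, 0.999, -0.001], [-0.001, -0.001, -1.0]]
ft_force: [-0.9, -1.1, -1.6]
grip_width: 0.165
grip_force: 58.7
```

>>> {"name": "send_rows", "arguments": {"moves": [[[0,0,1,0,0,0,4],[0,0,0.5,0,0,0,4],[0,0,0,0,0,0,4]]]}}

```text
time_s: 19.0
position: [0.593, -0.0971, -0.0182]
tcp_rot: [[-0.999, 0.054, -0.0], [0.054, 0.999, -0.0], [0.0, -0.0, -1.0]]
ft_force: [-0.7, 0.8, -0.4]
grip_width: 0.165
grip_force: 58.7
```

>>> {"name": "send_rows", "arguments": {"moves": [[[0,0,0.6,0,0,0,4],[0,0,0.6,0,0,0,4],[0,0,0,0,0,0,4]]]}}

```text
time_s: 19.3
position: [0.5931, -0.0971, -0.0185]
tcp_rot: [[-0.999, 0.054, 0.0], [0.054, 0.999, -0.001], [-0.0, -0.001, -1.0]]
ft_force: [-5.7, 1.2, 16.2]
grip_width: 0.165
grip_force: 68.0
```

>>> {"name": "send_rows", "arguments": {"moves": [[[0,0,0.6,0,0,0,4],[0,0,0,0,0,0,4]]]}}

```text
time_s: 19.5
position: [0.5931, -0.0971, -0.0185]
tcp_rot: [[-0.999, 0.054, 0.001], [0.054, 0.999, -0.001], [-0.001, -0.001, -1.0]]
ft_force: [-9.0, 2.8, 25.1]
grip_width: 0.165
grip_force: 73.0
```

>>> {"name": "send_rows", "arguments": {"moves": [[[0,0,-1.2,0,0,0,4],[0,0,0,0,0,0,18],[0,0,0,0,0,0,22],[0,0,0,0,0,0,30],[0,0,0,0,0,0,38],[0,0,0,0,0,0,38],[0,0,0,0,0,0,38]]]}}

```text
time_s: 20.2
position: [0.593, -0.097, -0.0189]
tcp_rot: [[-0.999, 0.054, -0.0], [0.054, 0.999, -0.0], [0.0, -0.0, -1.0]]
ft_force: [-0.2, -0.3, 0.4]
grip_width: 0.444
grip_force: 0.0
```

>>> {"name": "send_rows", "arguments": {"moves": [[[0,0,-5,0,0,0,38],[0,0,-15,0,0,0,38],[0,0,-30,0,0,0,38],[0,0,-40,0,0,0,38],[0,0,-40,0,0,0,38],[0,0,-40,0,0,0,38],[0,0,-30,0,0,0,38],[0,0,0,0,0,0,38],[0,0,0,0,0,0,38]]]}}

```text
time_s: 21.1
position: [0.5933, -0.0971, 0.1816]
tcp_rot: [[-0.999, 0.054, 0.001], [0.054, 0.999, -0.001], [-0.001, -0.001, -1.0]]
ft_force: [0.9, -0.0, -0.6]
grip_width: 0.445
grip_force: 0.0
```

Run:
```python
from workcell import ctrl
from h import *
s=ctrl.read_state();c=ctrl.camera("wrist");d=ctrl.camera("side")
w=wrist(dict(pos=s["position"],rot=s["tcp_rot"],**c))
P=np.array([[p2w(w,u,v,d=w["range_z"][v,u]) for u in range(640)] for v in range(480)])
px=w["pixels"];m=(px.max(2)-px.min(2)<40)&(px.max(2)>110)&(abs(P[...,0]-.593)<.06)&(abs(P[...,1]+.097)<.045)&(P[...,2]<.03)&(P[...,2]>.006)
Q=P[m];k=np.linalg.lstsq(np.c_[Q[:,:2]-Q[:,:2].mean(0),np.ones(len(Q))],Q[:,2],rcond=None)[0];print(len(Q),Q.mean(0),"slope",k)
print(cv2.minAreaRect((Q[:,:2]*1000).astype(np.float32)))
cv2.imwrite("pics/f.png",np.hstack([cv2.resize(px,(400,300)),cv2.resize(d["pixels"][190:370,130:370],(400,300))]))
```

```text
3965 [ 0.58983328 -0.09584532  0.01072641] slope [0.00064776 0.00166929 0.01072641]
((592.860595703125, -96.02958679199219), (29.924890518188477, 109.43119049072266), 86.8390121459961)
```

View pics/f.png

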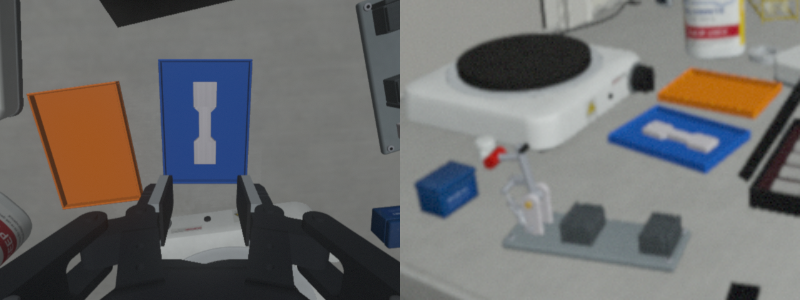

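The final picture shows the coupon flat in the blue tray, (204,122) in the wrist half and (680,135) in the side half. The finger stands open at (500,155), the supports are empty, and the box is still in place.

```bash
python3 -c "
from workcell import ctrl
print(ctrl.close_job())"
```

```text
the job is handed in; nothing more can be done
None
```

The job is handed in at about 21 s: the finger was opened with the coupon still seated and left standing open, and the coupon lies flat in the middle of the blue tray; I saw nothing nearby disturbed, though the dropper and bearing weren't in the final pictures.

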